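Nest the counting cups on the desk hook, large one first

ROBOT

A 6-joint arm with a two-finger parallel gripper is mounted at the origin on the work surface. World frame = base frame: x ahead of the robot, y to its left, z up, the work surface at z = 0. Lengths are in m, angles in rad, forces in N, time in s.
With the tool pointing down it reaches from about 0.3 to 1 m from the base axis. Payload 5.1 kg.
Tool frame: the origin (TCP) lies at the centre of the arm's flange, where the gripper is bolted on; the fingertips stand 190 mm ahead of it and the grasp point (between the pads) lies 171 mm ahead of it; z points along the fingers, y is the direction in which the jaws open and shut (so a half turn about z gives the same grasp; the last joint's range is limited). The gripper opens to 95 mm and grips with 3 to 60 N. Pads are 20 mm wide; open, the fingers measure 119 mm over their backs; the gripper's body (75 mm by 180 mm) begins 59 mm behind the grasp point.
Start: joints at [-1.424, 0.124, 1.65, -0, 1.367, -0.083], TCP at [0.148, -0.633, 0.405] pointing down, gripper open.
Joint ranges: [-2.61, 2.61], [-1.02, 2.33], [0.03, 2.71], [-1.35, 4.49], [0.32, 2.68], [-2.91, 2.91]. Speed limits (rad/s): [2.57, 2.57, 3.14, 3.14, 3.14, 3.14].

INTERFACE

Orientations are given as a rotation vector (axis times angle).
In Python, from rig import readout, optics, order gives the robot as it stands.
- The arm moves only by the shell command python3 -m inch 'ROWS' [FORCE]. ROWS is JSON, a list that holds one entry, the list of rows, each a list of 7 numbers: the opening in per cent of the stroke, from 0 (shut) to 100 (fully open), then the shift along the tool's x, y, z in mm, then the turn, a rotation vector about the tool's x, y, z in rad. In form: [[[fingers, tx, ty, tz, wx, wy, wz], ...]]. A call has 1 to 12 rows; each row shifts and turns the pose as measured when the row begins, along the tool's axes as they then stand; what a row does not reach is not made up. A row lasts 1/12 s, in which the tool goes at most 41.7 mm and 7.16 degrees, less where a joint would pass 70% of its speed; a pose out of reach is approached as far as the arm can. A call is refused whole if a number of a shift passes 41.7 or a number of a turn 0.125, either way. A call with a gripper value outside its range is refused whole. The fingers move at their own pace and stop on an object; FORCE is the grip in N (left out, the last holds). Time passes only in rows, so rows that do not move let the fingers close. It gives the time, the measured TCP pose, the force and the opening at its end, in the units of the state.
- readout.read_state(): the state, without advancing time (a new reading comes with each control period).
- optics.grab_frame(name): name is "side" or "top" or "wrist"; returns a dict with "frame" (384x512x3 uint8, red, green, blue), "intrinsics" (3x3 intrinsics, pixels), "pose" (4x4, takes a point from camera to world coordinates). Camera axes: x right, y down, z forward; pixel columns grow to the right and rows downward; lengths in m; the calibration is good to about 2 mm. A picture is of the moment at which its call begins. There is no depth.
- order.job_done(): hands the job in, once; it reports no verdict.
The state is a dict: "time_s": time; "joints": joint angles; "joint_velocities": joint speeds; "joint_efforts": joint torques, N m; "tool_pos": TCP position; "tcp_rot": TCP orientation; "ft_force": force on the tool from outside, world axes, zero at the start; "wrist_torque": the same for the moment, N m; "grip_width": finger opening in m.
Only numpy, scipy, OpenCV 4.12 (cv2) and the standard library are available. Lean on these libraries where they do the work, as an engineer would, in place of code of your own. Each camera call takes 0.05 s, during which the arm holds its last target. There are 200 camera calls.

TASK

Tidy the two steel counting cups away on the yellow hook: hang the large one on the bar by its eye first, with its mouth towards the hook's tip, and let go of it; then hang the small steel one in front of it and slide it back so that its rear end sits well inside the large cup's mouth, without drawing the large one off. Leave both hanging still, and leave the blue plastic cup standing where it is.

Things in the scene. Friction and masses are not known exactly. Their poses are not given: they have to be found in the camera images.
- hook_bar (a point): Fixed hook stand. Point: on top of its yellow level bar (8 mm thick, top 194 mm over the table), 80 mm before the post. x: along the bar to the post, y across, z up; yaw within 17 deg. The level part ends at x -75 mm, the tip at -89, its top 10 mm over the bar's. Post (14 mm thick) no higher than the bar. Hang the large cup with its grip at x 20 to 35 mm: it clears the post and leaves room in front.
- big_grip (a point): Large steel cup on its side (dia 108, 50 deep, wall 2.5 mm), 0.28 kg, on a foot; mouth to -x, back +x, yaw within 20 deg. Point: centre of the black grip on top (x 14, y 24, z 50 mm), 197 over the underside. Below it, mid-depth of the cup: wire eye in the y-z plane (6 mm thick; inner top, a V, 30 down; inner bottom 76; 40 wide inside from 42 to 66), cup axis 140 down. Hangs with the point 30 over the bar.
- small_grip (a point): Small steel cup, dia 66 mm, 0.16 kg, point 176 over its underside; grip, eye, depth, axes and offsets as the large cup's, so both hang with one axis: 12 mm or more to spare all round inside the large one, but only once lowered. Lower it on the bar with the grips over 52 mm apart, then slide it in. Nested, its grip is 28 (stem meets the large rim) to 45 mm in front (-x) of the large cup's.
- blue_grip (a point): Bystander to leave alone: blue plastic cup with a blue grip, between the others in size (dia 88 mm, 0.16 kg), standing upright on its foot. Point: centre of its grip, 187 mm over its underside; grip, eye, depth, axes and offsets as the large cup's. The three cups may stand in any of three places, left and right of the hook.

How it is judged:
On the way, in this order (a step that is already met when the one before it is completed fails the run):
1. the large steel cup hangs on the bar, mouth towards the tip, let go and still, while the small one is not on the hook (x of big_grip in the frame of hook_bar between -0.08 and 0.06 m and y of big_grip in the frame of hook_bar between -0.02 and 0.02 m and z of big_grip in the frame of hook_bar between 0.018 and 0.04 m and angle between big_grip's own z axis and vertical below 0.25 rad and contact force between the fingers and big below 0.3 N and linear speed of big below 0.08 m/s and angle between the x axis of big_grip and the x axis of hook_bar, either way round below 0.4 rad and horizontal distance between small_grip and hook_bar above 0.1 m), for 0.3 s.
2. the small steel cup hangs in front of it with its rear inside the large cup's mouth, let go and still (x of small_grip in the frame of hook_bar between -0.08 and 0.06 m and y of small_grip in the frame of hook_bar between -0.02 and 0.02 m and z of small_grip in the frame of hook_bar between 0.018 and 0.04 m and angle between small_grip's own z axis and vertical below 0.25 rad and contact force between the fingers and small below 0.3 N and linear speed of small below 0.08 m/s and angle between the x axis of small_grip and the x axis of hook_bar, either way round below 0.4 rad and x of small_grip in the frame of big_grip between -0.046 and -0.015 m and y of small_grip in the frame of big_grip between -0.02 and 0.02 m and x of big_grip in the frame of small_grip above 0.01 m), for 0.3 s.
At the end, for the whole second after the job is handed in: Both steel cups hang still on the bar, let go: grip 18-40 mm above its top, within 20 mm sideways, upright within 14 and in line within 23 degrees; the small grip 15-46 mm in front of the large one's, within 20 mm sideways. The blue cup is upright within 30 mm of its start (all of step 2 and x of big_grip in the frame of hook_bar between -0.08 and 0.06 m and y of big_grip in the frame of hook_bar between -0.02 and 0.02 m and z of big_grip in the frame of hook_bar between 0.018 and 0.04 m and angle between big_grip's own z axis and vertical below 0.25 rad and contact force between the fingers and big below 0.3 N and linear speed of big below 0.08 m/s and angle between the x axis of big_grip and the x axis of hook_bar, either way round below 0.4 rad and distance of blue_grip from where it was at the start of the episode below 0.03 m and angle between blue_grip's own z axis and vertical below 0.2 rad); the robot touches nothing.
It fails at once if the blue plastic cup is moved by more than 30 mm or tipped (not (distance of blue_grip from where it was at the start of the episode below 0.03 m and angle between blue_grip's own z axis and vertical below 0.2 rad)).
It also fails if it takes over 70 s, if anything falls off the work surface, if the arm or the gripper's body presses on something with over 40 N, if the wrist force passes 120 N, or if a joint passes its speed limit or range.

## Working session

There is one attempt and no reset: what is moved stays moved. The work goes in short steps, Python scripts to look and compute and a shell command to move; the robot and the scene stay as the last step left them, time stands still between calls to the robot, and variables do not carry over. Pictures are saved under pics/ and viewed, about 8 in all and at most 12, crops included, and the job is handed in when it is done.

```bash
ls; mkdir -p pics; python3 - <<'E'
from rig import readout, optics
import cv2,numpy as np
s=readout.read_state();print({k:np.round(v,3).tolist() for k,v in s.items()})
for n in("top","side"):
    f=optics.grab_frame(n);np.savez(f"pics/{n}0.npz",**f);print(n,np.round(f["intrinsics"],1).tolist(),np.round(f["pose"],3).tolist())
    cv2.imwrite(f"pics/{n}0.png",cv2.resize(f["frame"][:,:,::-1],(800,600),interpolation=cv2.INTER_CUBIC))
E
```

```text
pics
{'time_s': 0.0, 'joints': [-1.424, 0.124, 1.652, -0.0, 1.367, -0.083], 'joint_velocities': [0.001, -0.0, 0.0, -0.001, 0.001, 0.0], 'joint_efforts': [0.003, -41.761, -35.993, 0.077, 0.049, -0.0], 'tool_pos': [0.148, -0.633, 0.404], 'tcp_rot': [-3.119, -0.36, 0.0], 'ft_force': [-0.547, 0.128, -0.365], 'wrist_torque': [-0.026, -0.042, -0.033], 'grip_width': 0.095}
top [[347.9, 0.0, 256.5], [0.0, 347.9, 184.8], [0.0, 0.0, 1.0]] [[-0.023, -0.991, 0.129, 0.452], [-1.0, 0.024, 0.006, 0.017], [-0.009, -0.129, -0.992, 1.058], [0.0, 0.0, 0.0, 1.0]]
side [[424.0, 0.0, 252.7], [0.0, 424.0, 196.8], [0.0, 0.0, 1.0]] [[-0.832, -0.343, 0.436, 0.023], [-0.554, 0.541, -0.633, 0.76], [-0.018, -0.768, -0.64, 0.985], [0.0, 0.0, 0.0, 1.0]]
```

View pics/top0.png

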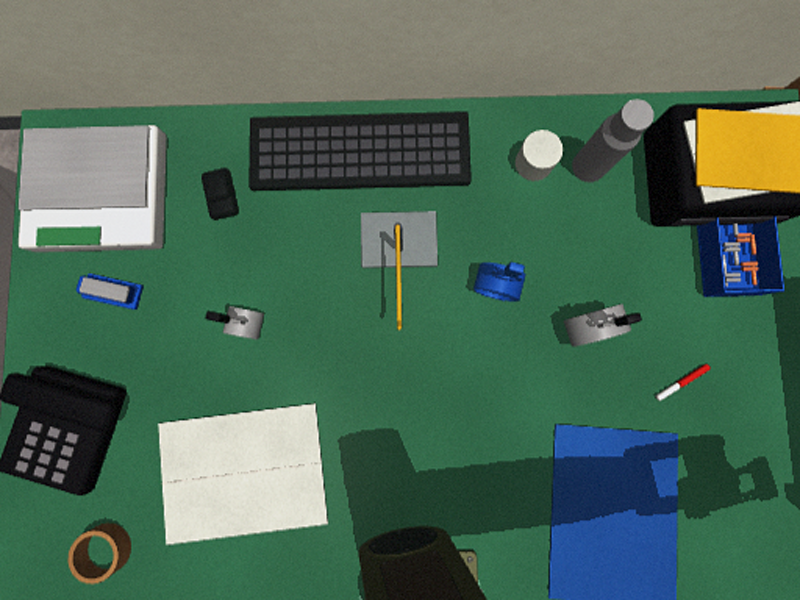

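View pics/side0.png

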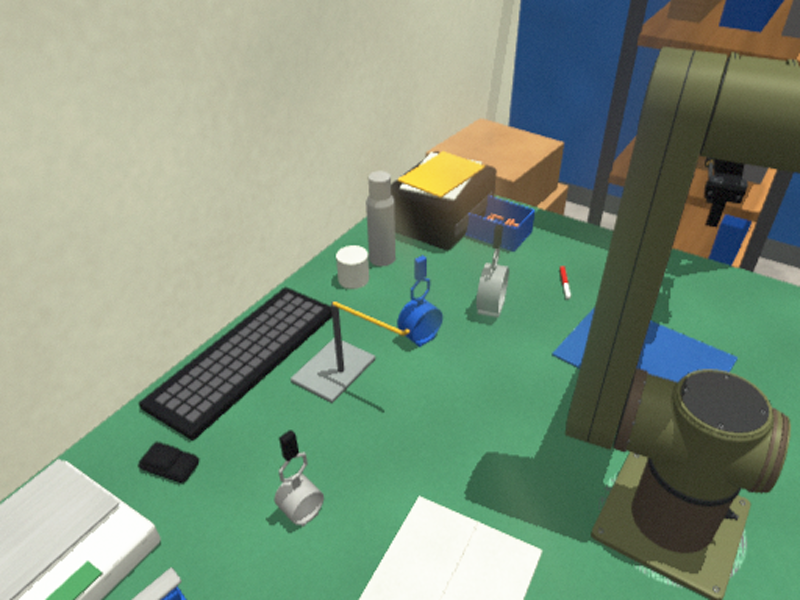

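```bash
python3 - <<'E'
import cv2,numpy as np
C={'top':[(387,208),(150,205),(256,179)],'side':[(317,173),(189,305),(237,205)]}
R=[]
for n in C:
    f=np.load(f"pics/{n}0.npz")["frame"][:,:,::-1]
    R.append(np.hstack([cv2.resize(f[v-32:v+32,u-32:u+32],(256,256),interpolation=cv2.INTER_CUBIC) for u,v in C[n]]))
cv2.imwrite("pics/m0.png",np.vstack(R))
E
```

```text
(no output)
```

View pics/m0.png

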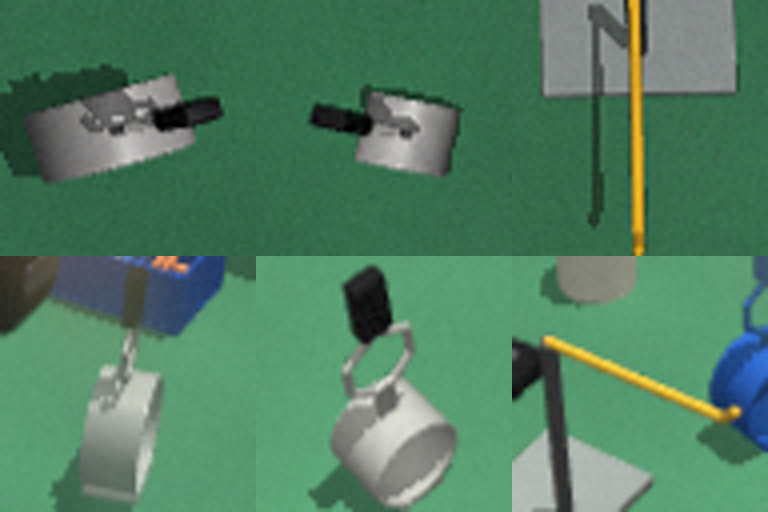

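```bash
cat > h.py <<'E'
import numpy as np
from scipy.spatial.transform import Rotation as R
def ray(f,uv):
    d=f["pose"][:3,:3]@np.linalg.solve(f["intrinsics"],[*uv,1.]); return f["pose"][:3,3],d
def atz(f,uv,z):
    o,d=ray(f,uv); return o+d*(z-o[2])/d[2]
def tri(a,ua,b,ub):
    A=[];y=[]
    for f,u in((a,ua),(b,ub)):
        o,d=ray(f,u);d=d/np.linalg.norm(d);P=np.eye(3)-np.outer(d,d);A.append(P);y.append(P@o)
    r=np.linalg.lstsq(np.vstack(A),np.hstack(y),rcond=None);return r[0],r[1]**.5
E
python3 - <<'E'
from h import *
t=np.load("pics/top0.npz");s=np.load("pics/side0.npz");np.set_printoptions(precision=4,suppress=True)
for n,a,b,z in(("big",(402.2,204),(318.3,151.3),.197),("small",(139,202.5),(185,285),.176),("post",(254.7,144.6),(214,194.5),.190),("bend",(256,205),(258.2,213),.190)):
    print(n,tri(t,a,s,b),atz(t,a,z),atz(s,b,z))
E
```

```text
big (array([ 0.5082, -0.3373,  0.1933]), array([0.0006])) [ 0.5076 -0.336   0.197 ] [ 0.5063 -0.3319  0.197 ]
small (array([0.5278, 0.3221, 0.177 ]), array([0.0008])) [0.5284 0.3227 0.176 ] [0.5278 0.3213 0.176 ]
post (array([0.6687, 0.0245, 0.1879]), array([0.0005])) [0.6685 0.0246 0.19  ] [0.6667 0.0263 0.19  ]
bend (array([0.5133, 0.0243, 0.1893]), array([0.0014])) [0.5141 0.0248 0.19  ] [0.5119 0.0245 0.19  ]
```

```bash
cat >> h.py <<'E'
def need(p,yaw):
    "grasp-point target (world m), yaw of tool x (deg): remaining tool-frame shift mm, turn rad"
    from rig import readout
    s=readout.read_state();r=R.from_rotvec(s["tcp_rot"])
    c,q=np.cos(np.radians(yaw)),np.sin(np.radians(yaw))
    T=R.from_matrix(np.array([[c,q,0],[q,-c,0],[0,0,-1]]))
    g=np.array(s["tool_pos"])+r.apply([0,0,.171])
    d=r.inv().apply(np.array(p)+[0,0,.171]-np.array(s["tool_pos"]))*1000
    print("t",round(s["time_s"],2),"grasp",g.round(4),"need mm",d.round(1),"turn",(r.inv()*T).as_rotvec().round(3),"F",np.round(s["ft_force"],1),"w",round(float(s["grip_width"]),4))
E
python3 -m inch '[[[100,0,0,-35,0,0,0],[100,0,0,-35,0,0,0],[100,36,-18,0,0,0,-0.02],[100,36,-18,0,0,0,-0.01],[100,36,-18,0,0,0,0],[100,36,-18,0,0,0,0],[100,36,-18,0,0,0,0],[100,36,-18,0,0,0,0],[100,36,-18,0,0,0,0],[100,36,-18,0,0,0,0],[100,36,-18,0,0,0,0],[100,36,-18,0,0,0,0]]]' 20
python3 -c "
from h import *
need((.5075,-.336,.28),15)"
```

```text
time_s: 1.1
tool_pos: [0.4555, -0.3626, 0.4702]
tcp_rot: [-3.105, -0.383, 0.004]
ft_force: [1.0, -0.6, -1.0]
grip_width: 0.0954
t 1.1 grasp [ 0.4548 -0.3604  0.2992] need mm [ 56.9 -12.9  19.3] turn [-0.013  0.001 -0.016] F [ 1.  -0.6 -1. ] w 0.0954
```

```bash
python3 -m inch '[[[100,25,-6,5,-0.013,0,-0.016],[100,25,-6,5,0,0,0],[100,0,0,0,0,0,0],[100,0,0,0,0,0,0]]]'
python3 - <<'E'
from h import *
from rig import optics
import cv2
need((.5075,-.336,.28),15)
f=optics.grab_frame("wrist");np.savez("pics/w1.npz",**f)
P=f["pose"]
im=cv2.resize(f["frame"][:,:,::-1],(768,576))
for p in[(.5075,-.336,.222),(.5075,-.336,.172)]:
    c=P[:3,:3].T@(np.array(p)-P[:3,3]);u=f["intrinsics"]@c;print(u[:2]/u[2]*1.5)
cv2.imwrite("pics/w1.png",im)
E
```

```text
time_s: 1.43
tool_pos: [0.5075, -0.33, 0.458]
tcp_rot: [-3.109, -0.428, 0.002]
ft_force: [0.1, 0.0, -0.6]
grip_width: 0.0954
t 1.43 grasp [ 0.5073 -0.3295  0.287 ] need mm [-1.6  5.8  7. ] turn [-0.003  0.001  0.012] F [ 0.1  0.  -0.6] w 0.0954
[403.75972983 313.93213374]
[401.54221637 283.61166325]
```

View pics/w1.png

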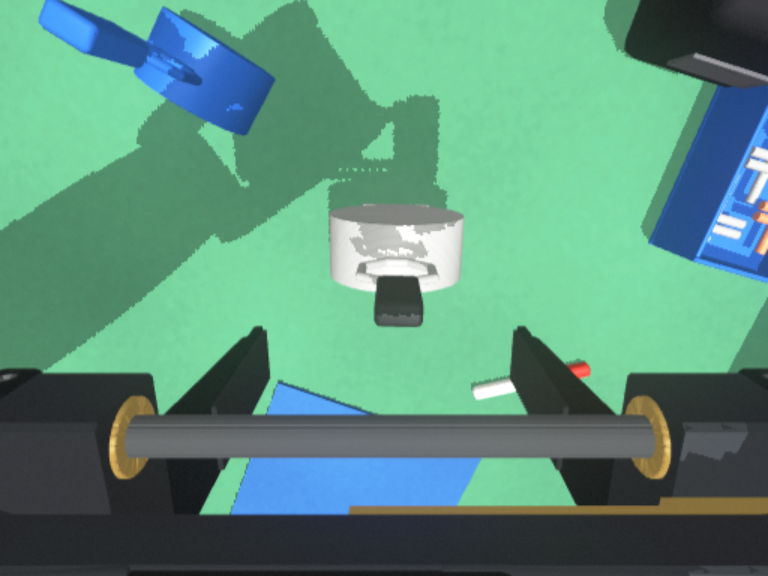

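```bash
python3 -m inch '[[[100,-1,4,5,0,0,0.01],[100,0,0,30,0,0,0],[100,0,0,30,0,0,0],[100,0,0,22,0,0,0],[100,0,0,0,0,0,0],[100,0,0,0,0,0,0]]]'
python3 - <<'E'
from h import *
need((.5075,-.3335,.196),15)
E
```

```text
time_s: 1.98
tool_pos: [0.5026, -0.3403, 0.3697]
tcp_rot: [3.116, 0.393, 0.002]
ft_force: [-0.1, -1.3, 0.4]
grip_width: 0.095
t 1.98 grasp [ 0.5029 -0.3405  0.1987] need mm [ 6.4 -5.4  2.7] turn [ 0.001 -0.001 -0.011] F [-0.1 -1.3  0.4] w 0.095
```

```bash
python3 -m inch '[[[100,6,-5,2,0,0,-0.01],[100,0,0,0,0,0,0],[100,0,0,0,0,0,0]]]'
python3 - <<'E'
from h import *
for i in range(3): need((.5075,-.3335,.196),15)
E
```

```text
time_s: 2.23
tool_pos: [0.5066, -0.3355, 0.3706]
tcp_rot: [3.112, 0.404, 0.006]
ft_force: [0.6, -0.5, -0.1]
grip_width: 0.095
t 2.23 grasp [ 0.5073 -0.3361  0.1996] need mm [ 1.3 -1.8  3.6] turn [ 0.004 -0.003 -0.004] F [ 0.6 -0.5 -0.1] w 0.095
t 2.23 grasp [ 0.5073 -0.3361  0.1996] need mm [ 1.3 -1.8  3.6] turn [ 0.004 -0.003 -0.004] F [ 0.6 -0.5 -0.1] w 0.095
t 2.23 grasp [ 0.5073 -0.3361  0.1996] need mm [ 1.3 -1.8  3.6] turn [ 0.004 -0.003 -0.004] F [ 0.6 -0.5 -0.1] w 0.095
```

```bash
python3 -m inch '[[[100,1,-2,3,0,0,0],[100,0,0,0,0,0,0],[0,0,0,0,0,0,0],[0,0,0,0,0,0,0],[0,0,0,0,0,0,0],[0,0,0,0,0,0,0],[0,0,0,0,0,0,0],[0,0,0,0,0,0,0],[0,0,0,0,0,0,0],[0,0,0,0,0,0,0],[0,0,0,0,0,0,0],[0,0,0,0,0,0,0]]]' 30
python3 - <<'E'
from h import *
need((.5075,-.3335,.196),15)
E
```

```text
time_s: 3.23
tool_pos: [0.5083, -0.3333, 0.3726]
tcp_rot: [3.105, 0.405, 0.015]
ft_force: [0.1, -0.7, -0.7]
grip_width: 0.0336
t 3.23 grasp [ 0.5101 -0.3348  0.2017] need mm [-0.8 -0.1  5.6] turn [ 0.011 -0.008 -0.003] F [ 0.1 -0.7 -0.7] w 0.0336
```

```bash
python3 -m inch '[[[0,0,0,0,0,0,0],[0,0,0,0,0,0,0],[0,0,0,0,0,0,0],[0,0,0,0,0,0,0],[0,0,0,0,0,0,0]]]'
python3 - <<'E'
from h import *
need((.5075,-.3335,.196),15)
E
```

```text
time_s: 3.65
tool_pos: [0.5082, -0.333, 0.3725]
tcp_rot: [3.108, 0.404, 0.014]
ft_force: [-0.7, 0.8, 0.1]
grip_width: 0.0234
t 3.65 grasp [ 0.5099 -0.3341  0.2015] need mm [-0.9  0.2  5.5] turn [ 0.009 -0.008 -0.003] F [-0.7  0.8  0.1] w 0.0234
```

```bash
python3 -m inch '[[[0,0,0,-10,0,0,0],[0,0,0,-22,0,0,0],[0,0,0,-22,0,0,0],[0,-12,-3,-5,0,0,0],[0,-24,-7,0,0,0,0],[0,-24,-7,0,0,0,0.03],[0,-18,-10,0,0,0,0.05],[0,0,-20,0,0,0,0.05],[0,0,-25,0,0,0,0.05],[0,0,-25,0,0,0,0.05],[0,0,-25,0,0,0,0.03],[0,0,-25,0,0,0,0]]]'
python3 - <<'E'
from h import *
need((.43,.0245,.26),0)
E
```

```text
time_s: 4.65
tool_pos: [0.4107, -0.2057, 0.4308]
tcp_rot: [3.134, -0.034, 0.002]
ft_force: [0.7, 1.0, -3.8]
grip_width: 0.0241
t 4.65 grasp [ 0.4109 -0.2069  0.2598] need mm [  14.2 -230.6   -1.8] turn [ 0.007 -0.001 -0.022] F [ 0.7  1.  -3.8] w 0.0241
```

```bash
python3 -m inch '[[[0,1,-25,0,0,0,-0.01],[0,1,-25,0,0,0,-0.01],[0,1,-25,0,0,0,0],[0,1,-25,0,0,0,0],[0,1,-25,0,0,0,0],[0,1,-25,0,0,0,0],[0,1,-25,0,0,0,0],[0,1,-20,0,0,0,0],[0,1,-10,0,0,0,0],[0,0,0,0,0,0,0],[0,0,0,0,0,0,0],[0,0,0,0,0,0,0]]]'
python3 - <<'E'
from h import *
need((.43,.0245,.26),0)
E
```

```text
time_s: 5.65
tool_pos: [0.4162, 0.0126, 0.43]
tcp_rot: [3.133, 0.005, 0.003]
ft_force: [0.2, -0.3, -2.4]
grip_width: 0.024
t 5.65 grasp [0.4165 0.0111 0.259 ] need mm [ 13.9 -11.8  -1.1] turn [ 0.009 -0.002  0.003] F [ 0.2 -0.3 -2.4] w 0.024
```

```bash
python3 -m inch '[[[0,7,-6,3,0.005,0,0],[0,7,-6,3,0.004,0,0],[0,0,0,0,0,0,0],[0,0,0,0,0,0,0]]]'
python3 - <<'E'
from h import *
from rig import optics
import cv2
need((.43,.0245,.2525),0)
I=[]
for n in("side","wrist","top"):
    f=optics.grab_frame(n);np.savez(f"pics/{n}2.npz",**f);I.append(f)
need((.43,.0245,.2525),0)
s,w,t=I
for p in[(.43,.0245,.248),(.512,.0245,.194),(.5,.0245,.204)]:
    print([ (lambda u:(u[:2]/u[2]).round(1))(f["intrinsics"]@(f["pose"][:3,:3].T@(np.array(p)-f["pose"][:3,3]))) for f in I])
a=cv2.resize(s["frame"][110:260,180:330],(450,450),interpolation=cv2.INTER_CUBIC)
b=cv2.resize(w["frame"][:,81:431],(350,384));b=np.vstack([b,np.zeros((66,350,3),np.uint8)])
cv2.imwrite("pics/m2.png",np.hstack([a,b])[:,:,::-1])
E
```

```text
time_s: 5.98
tool_pos: [0.4318, 0.0233, 0.4232]
tcp_rot: [-3.141, 0.003, -0.003]
ft_force: [0.2, 0.4, -2.5]
grip_width: 0.0235
t 5.98 grasp [0.4321 0.0234 0.2522] need mm [-1.8 -1.2 -0.3] turn [-0.    -0.002 -0.002] F [ 0.2  0.4 -2.5] w 0.0235
t 6.13 grasp [0.4318 0.0234 0.2524] need mm [-1.5 -1.2 -0.1] turn [-0.    -0.002 -0.002] F [ 0.5 -0.9 -3.8] w 0.0237
[array([284.1, 207.8]), array([257.8, 249.9]), array([256.7, 239.7])]
[array([258.2, 211.9]), array([257.9,  92. ]), array([256.1, 205.7])]
[array([261.8, 210.8]), array([257.9, 112.4]), array([256.2, 210.3])]
```

View pics/m2.png

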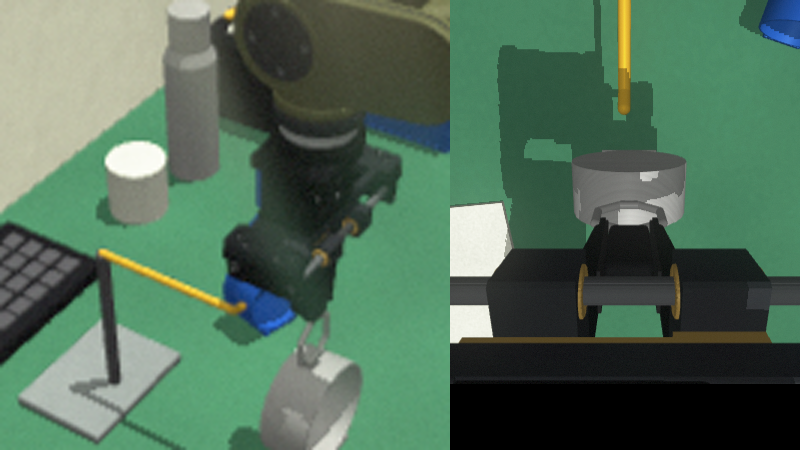

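```bash
python3 - <<'E'
from h import *
f=np.load("pics/side2.npz")
for z in (.218,.195,.172,.162):
    u=f["intrinsics"]@(f["pose"][:3,:3].T@(np.array((.432,.0235,z))-f["pose"][:3,3]));u=u[:2]/u[2];print(z,(u-[180,110])*3)
E
```

```text
0.218 [309.99966522 317.21382264]
0.195 [309.28988129 336.0378405 ]
0.172 [308.59805222 354.38568116]
0.162 [308.30268575 362.21902795]
```

```bash
python3 -m inch '[[[0,10,-2,0,0,0,0],[0,15,0,0,0,0,0],[0,15,0,0,0,0,0],[0,0,0,0,0,0,0],[0,0,0,0,0,0,0]]]'
python3 - <<'E'
from h import *
from rig import optics
import cv2
need((.614,.026,.2525),0)
f=optics.grab_frame("side")
a=cv2.resize(f["frame"][150:270,180:340],(800,600),interpolation=cv2.INTER_CUBIC)
cv2.imwrite("pics/s3.png",a[:,:,::-1])
E
```

```text
time_s: 6.55
tool_pos: [0.4722, 0.0245, 0.4238]
tcp_rot: [3.141, -0.005, 0.003]
ft_force: [0.7, -0.8, -2.6]
grip_width: 0.0239
t 6.55 grasp [0.4726 0.0245 0.2528] need mm [141.8  -1.9   0.6] turn [ 0.    -0.002 -0.003] F [ 0.7 -0.8 -2.6] w 0.0239
```

View pics/s3.png

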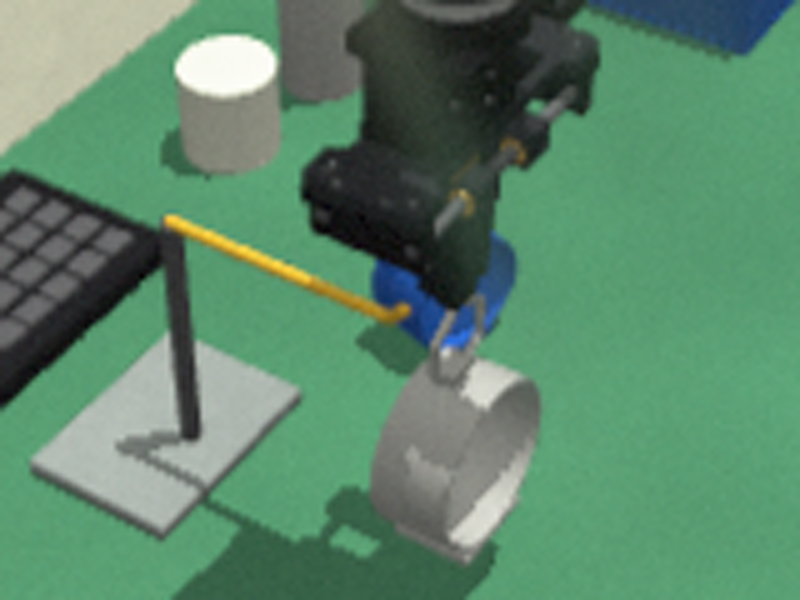

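```bash
python3 - <<'E'
from h import *
f=np.load("pics/side2.npz")
for p in ((.667,.026,.19),(.512,.026,.19),(.473,.026,.19),(.473,.025,.218),(.473,.025,.172),(.473,.005,.195),(.473,.045,.195),(.473,.025,.162),(.448,.025,.054),(.448,.025,.162)):
    u=f["intrinsics"]@(f["pose"][:3,:3].T@(np.array(p)-f["pose"][:3,3]));u=u[:2]/u[2];print(p,((u-[180,150])*5).round())
E
```

```text
(0.667, 0.026, 0.19) [170. 222.]
(0.512, 0.026, 0.19) [389. 316.]
(0.473, 0.026, 0.19) [449. 342.]
(0.473, 0.025, 0.218) [450. 303.]
(0.473, 0.025, 0.172) [449. 365.]
(0.473, 0.005, 0.195) [469. 314.]
(0.473, 0.045, 0.195) [430. 355.]
(0.473, 0.025, 0.162) [449. 378.]
(0.448, 0.025, 0.054) [484. 527.]
(0.448, 0.025, 0.162) [488. 394.]
```

```bash
python3 -m inch '[[[0,8,-1,1.5,0,0,0],[0,12,0,1.5,0,0,0],[0,12,0,0,0,0,0],[0,12,0,0,0,0,0],[0,12,0,0,0,0,0],[0,0,0,0,0,0,0]]]'
python3 - <<'E'
from h import *
need((.617,.026,.2495),0)
E
```

```text
time_s: 7.1
tool_pos: [0.5286, 0.0255, 0.4207]
tcp_rot: [3.141, -0.006, 0.006]
ft_force: [0.5, 1.3, -2.9]
grip_width: 0.0239
t 7.1 grasp [0.5293 0.0254 0.2497] need mm [88.4 -0.9  0.6] turn [ 0.    -0.004 -0.004] F [ 0.5  1.3 -2.9] w 0.0239
```

```bash
python3 -m inch '[[[0,12,0,0,0,0,0],[0,15,0,0,0,0,0],[0,15,0,0,0,0,0],[0,15,0,0,0,0,0],[0,15,0,0,0,0,0],[0,13,0,0,0,0,0],[0,0,0,0,0,0,0],[0,0,0,0,0,0,0]]]'
python3 - <<'E'
from h import *
from rig import optics
import cv2
need((.617,.026,.2495),0)
a=optics.grab_frame("side");b=optics.grab_frame("top")
A=cv2.resize(a["frame"][130:250,160:280],(480,480),interpolation=cv2.INTER_CUBIC)
B=cv2.resize(b["frame"][110:230,216:296],(320,480),interpolation=cv2.INTER_CUBIC)
cv2.imwrite("pics/s4.png",np.hstack([A,B])[:,:,::-1])
for p in ((.617,.0255,.245),(.617,.0255,.215),(.617,.0255,.169)):
    print([(((lambda u:u[:2]/u[2])(f["intrinsics"]@(f["pose"][:3,:3].T@(np.array(p)-f["pose"][:3,3])))-o)*4).round() for f,o in ((a,[160,130]),(b,[216,110]))])
E
```

```text
time_s: 7.77
tool_pos: [0.6133, 0.0256, 0.4194]
tcp_rot: [3.141, -0.005, -0.004]
ft_force: [-0.5, -0.6, -2.8]
grip_width: 0.0236
t 7.77 grasp [0.6128 0.0256 0.2484] need mm [ 3.7 -0.4 -1.1] turn [ 0.     0.003 -0.003] F [-0.5 -0.6 -2.8] w 0.0236
[array([266., 221.]), array([154., 200.])]
[array([269., 254.]), array([155., 210.])]
[array([272., 303.]), array([156., 224.])]
```

View pics/s4.png

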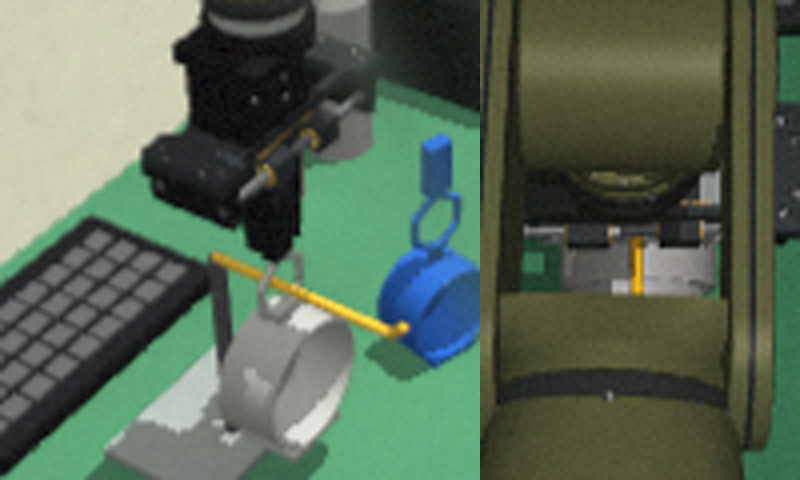

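```bash
python3 -m inch '[[[0,3,0,4,0,0,0],[0,0,0,5,0,0,0],[0,0,0,5,0,0,0],[0,0,0,4,0,0,0],[0,0,0,0,0,0,0],[0,0,0,0,0,0,0]]]'
python3 - <<'E'
from h import *
need((.617,.026,.2285),0)
E
```

```text
time_s: 8.37
tool_pos: [0.6137, 0.0257, 0.4004]
tcp_rot: [3.141, -0.005, -0.002]
ft_force: [0.5, -0.2, -0.8]
grip_width: 0.0237
t 8.37 grasp [0.6135 0.0257 0.2294] need mm [ 3.3 -0.3  0.9] turn [ 0.     0.001 -0.003] F [ 0.5 -0.2 -0.8] w 0.0237
```

```bash
python3 -m inch '[[[0,0,0,2,0,0,0],[0,0,0,0,0,0,0],[0,0,0,0,0,0,0]]]'
python3 - <<'E'
from h import *
need((.617,.026,.2285),0)
E
```

```text
time_s: 8.62
tool_pos: [0.6138, 0.0258, 0.401]
tcp_rot: [3.141, -0.005, 0.001]
ft_force: [1.3, -0.8, -1.6]
grip_width: 0.0239
t 8.62 grasp [0.6139 0.0257 0.23  ] need mm [ 3.2 -0.2  1.5] turn [ 0.    -0.001 -0.003] F [ 1.3 -0.8 -1.6] w 0.0239
```

```bash
python3 -m inch '[[[0,0,0,4,0,0,0],[0,0,0,2,0,0,0],[0,0,0,1,0,0,0]]]'
python3 - <<'E'
from h import *
need((.617,.026,.2285),0)
E
```

```text
time_s: 8.87
tool_pos: [0.6139, 0.0258, 0.4003]
tcp_rot: [3.141, -0.005, 0.005]
ft_force: [-1.9, 0.7, 0.5]
grip_width: 0.0236
t 8.87 grasp [0.6145 0.0257 0.2293] need mm [ 3.1 -0.2  0.8] turn [ 0.001 -0.003 -0.003] F [-1.9  0.7  0.5] w 0.0236
```

```bash
python3 -m inch '[[[60,0,0,0,0,0,0],[60,0,0,0,0,0,0],[60,0,0,0,0,0,0],[60,0,0,0,0,0,0],[60,0,0,0,0,0,0],[60,0,0,0,0,0,0],[60,0,0,0,0,0,0],[60,0,0,-10,0,0,0],[60,0,0,-25,0,0,0],[60,0,0,-35,0,0,0],[80,0,0,-30,0,0,0],[100,0,0,0,0,0,0]]]'
python3 - <<'E'
from h import *
from rig import optics
import cv2
need((.5284,.3227,.28),-9.7)
a=optics.grab_frame("side");b=optics.grab_frame("wrist");np.savez("pics/side5.npz",**a)
A=cv2.resize(a["frame"][130:250,160:280],(450,450),interpolation=cv2.INTER_CUBIC)
B=cv2.resize(b["frame"][:,81:431],(350,384));B=np.vstack([B,np.zeros((66,350,3),np.uint8)])
cv2.imwrite("pics/s5.png",np.hstack([A,B])[:,:,::-1])
for p in ((.614,.0255,.224),):
    print([(lambda u:u[:2]/u[2])(f["intrinsics"]@(f["pose"][:3,:3].T@(np.array(p)-f["pose"][:3,3]))).round(1) for f in (a,b)])
E
```

```text
time_s: 9.87
tool_pos: [0.6135, 0.0258, 0.5021]
tcp_rot: [3.141, -0.005, -0.001]
ft_force: [0.5, -0.5, 1.9]
grip_width: 0.065
t 9.87 grasp [0.6133 0.0257 0.3311] need mm [ -86.  -296.7   51.1] turn [0.    0.001 0.166] F [ 0.5 -0.5  1.9] w 0.065
[array([227.9, 191.4]), array([260. , 189.1])]
```

View pics/s5.png

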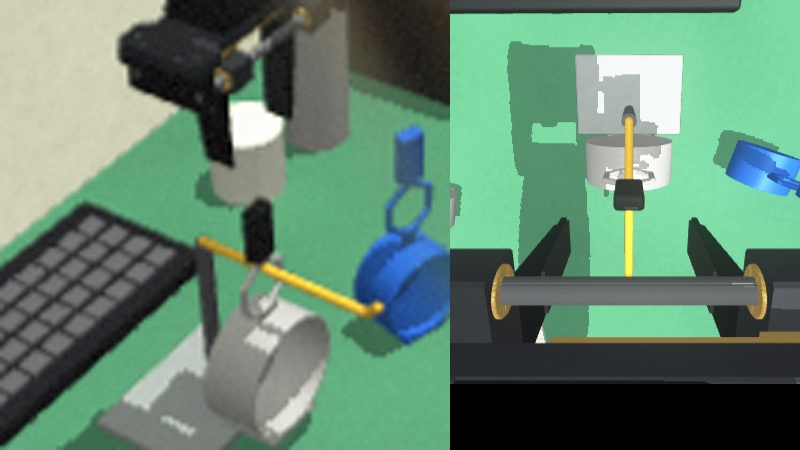

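```bash
python3 -m inch '[[[100,-8,-20,0,0,0,0],[100,-10,-30,0,0,0,0],[100,-10,-30,0,0,0,0],[100,-10,-30,0,0,0,0.03],[100,-8,-30,0,0,0,0.03],[100,-5,-30,0,0,0,0.03],[100,-3,-30,5,0,0,0.03],[100,0,-30,10,0,0,0.03],[100,0,-30,10,0,0,0.01],[100,0,-15,10,0,0,0],[100,0,0,5,0,0,0],[100,0,0,0,0,0,0]]]'
python3 - <<'E'
from h import *
need((.528,.322,.28),-9.7)
E
```

```text
time_s: 10.97
tool_pos: [0.5712, 0.3108, 0.4322]
tcp_rot: [3.116, -0.274, -0.059]
ft_force: [-0.2, -0.4, -0.3]
grip_width: 0.0954
t 10.97 grasp [0.5647 0.3092 0.2614] need mm [-45.2  -3.1 -17.2] turn [ 0.016  0.036 -0.006] F [-0.2 -0.4 -0.3] w 0.0954
```

```bash
python3 -m inch '[[[100,-15,-1,-5,0.016,0.036,-0.006],[100,-15,-1,0,0,0,0],[100,-10,0,0,0,0,0],[100,0,0,0,0,0,0],[100,0,0,0,0,0,0]]]'
python3 - <<'E'
from h import *
from rig import optics
import cv2
need((.528,.322,.28),-9.7)
f=optics.grab_frame("wrist")
for p in[(.528,.322,.201),(.528,.322,.151)]:
    print((lambda u:u[:2]/u[2])(f["intrinsics"]@(f["pose"][:3,:3].T@(np.array(p)-f["pose"][:3,3]))).round(1)*1.5)
cv2.imwrite("pics/w6.png",cv2.resize(f["frame"][:,:,::-1],(768,576)))
E
```

```text
time_s: 11.38
tool_pos: [0.531, 0.3155, 0.4331]
tcp_rot: [3.124, -0.271, -0.009]
ft_force: [-0.1, -0.2, -0.2]
grip_width: 0.0951
t 11.38 grasp [0.5299 0.3146 0.2621] need mm [ -4.2  -5.8 -18. ] turn [ 0.006  0.005 -0.004] F [-0.1 -0.2 -0.2] w 0.0951
[373.8  319.35]
[375.9  287.25]
```

View pics/w6.png

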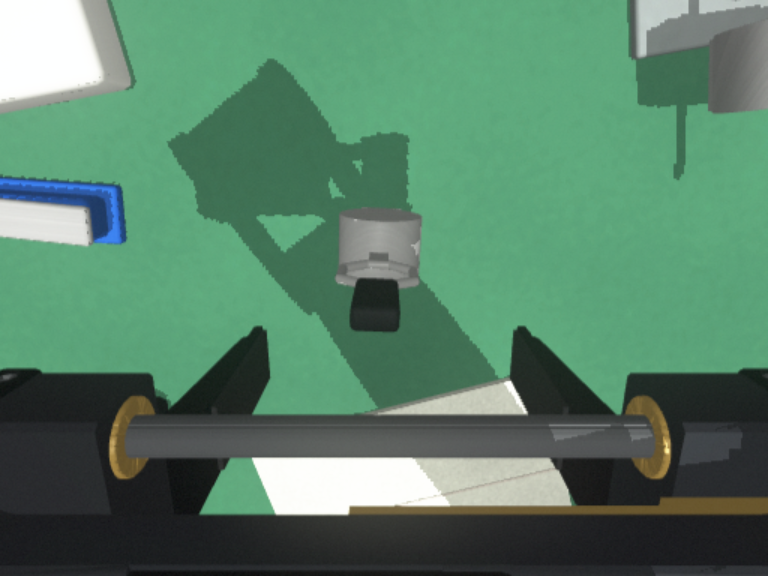

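```bash
python3 -m inch '[[[100,-3,-5,5,0.006,0.005,0],[100,0,0,25,0,0,0],[100,0,0,28,0,0,0],[100,0,0,20,0,0,0],[100,0,0,6,0,0,0],[100,0,0,0,0,0,0]]]'
python3 - <<'E'
from h import *
need((.528,.322,.178),-9.7)
E
```

```text
time_s: 11.93
tool_pos: [0.5323, 0.3204, 0.3489]
tcp_rot: [-3.124, 0.278, -0.013]
ft_force: [-0.3, -0.9, -0.3]
grip_width: 0.0948
t 11.93 grasp [0.5337 0.3212 0.1779] need mm [-4.5 -0.8 -0.2] turn [-0.006 -0.008 -0.008] F [-0.3 -0.9 -0.3] w 0.0948
```

```bash
python3 -m inch '[[[100,-4,-1,0,-0.006,-0.008,0],[100,-1,0,0,0,0,0],[0,0,0,0,0,0,0],[0,0,0,0,0,0,0],[0,0,0,0,0,0,0],[0,0,0,0,0,0,0],[0,0,0,0,0,0,0],[0,0,0,0,0,0,0],[0,0,0,0,0,0,0],[0,0,0,0,0,0,0],[0,0,0,0,0,0,0],[0,0,0,0,0,0,0]]]' 30
python3 -m inch '[[[0,0,0,0,0,0,0],[0,0,0,0,0,0,0],[0,0,0,0,0,0,0],[0,0,0,0,0,0,0],[0,0,0,0,0,0,0]]]'
python3 - <<'E'
from h import *
need((.528,.322,.178),-9.7)
E
```

```text
time_s: 12.93
tool_pos: [0.529, 0.3233, 0.3562]
tcp_rot: [-3.124, 0.279, -0.013]
ft_force: [0.2, -0.8, 0.3]
grip_width: 0.0336
time_s: 13.35
tool_pos: [0.529, 0.3232, 0.3561]
tcp_rot: [-3.124, 0.279, -0.012]
ft_force: [0.4, -0.2, 0.6]
grip_width: 0.0238
t 13.35 grasp [0.5304 0.3239 0.1851] need mm [-0.8  1.4  7.1] turn [-0.006 -0.007 -0.009] F [ 0.4 -0.2  0.6] w 0.0238
```

```bash
python3 -m inch '[[[0,0,0,-10,0,0,0],[0,0,0,-22,0,0,0],[0,0,0,-22,0,0,0],[0,-8,5,-14,0,0,0],[0,-15,15,0,0,0,-0.02],[0,-15,20,0,0,0,-0.04],[0,-12,25,0,0,0,-0.04],[0,-10,25,0,0,0,-0.04],[0,-8,25,0,0,0,-0.02],[0,-6,25,0,0,0,-0.01],[0,-5,25,0,0,0,0],[0,-5,20,0,0,0,0]]]'
python3 - <<'E'
from h import *
need((.43,.0255,.2565),0)
E
```

```text
time_s: 14.35
tool_pos: [0.4269, 0.144, 0.4271]
tcp_rot: [-3.139, -0.013, -0.004]
ft_force: [0.4, 0.0, -2.1]
grip_width: 0.0236
t 14.35 grasp [0.4273 0.1445 0.2561] need mm [  2.1 118.5  -0.7] turn [-0.003 -0.002  0.008] F [ 0.4  0.  -2.1] w 0.0236
```

```bash
python3 -m inch '[[[0,0,22,0,0,0,0.005],[0,0,25,0,0,0,0],[0,0,25,0,0,0,0],[0,1,20,0,0,0,0],[0,1,10,0,0,0,0],[0,0,2,0,0,0,0],[0,0,0,0,0,0,0],[0,0,0,0,0,0,0]]]'
python3 - <<'E'
from h import *
need((.43,.0255,.2565),0)
E
```

```text
time_s: 15.02
tool_pos: [0.4254, 0.0324, 0.4292]
tcp_rot: [-3.139, 0.002, -0.006]
ft_force: [-0.4, 0.2, -2.1]
grip_width: 0.0238
t 15.02 grasp [0.426  0.0328 0.2582] need mm [4.6 6.9 1.7] turn [-0.002 -0.004 -0.001] F [-0.4  0.2 -2.1] w 0.0238
```

Move up to just before the tip and look.

```bash
python3 -m inch '[[[0,8,5,1,0,0,0],[0,12,2,1,0,0,0],[0,15,0,0,0,0,0],[0,10,0,0,0,0,0],[0,0,0,0,0,0,0],[0,0,0,0,0,0,0]]]'
python3 - <<'E'
from h import *
from rig import optics
import cv2
need((.472,.0255,.2565),0)
f=optics.grab_frame("side");w=optics.grab_frame("wrist")
for p in ((.472,.0255,.19),(.472,.0255,.217),(.472,.0255,.171),(.472,.0455,.194),(.472,.0055,.194)):
    u=f["intrinsics"]@(f["pose"][:3,:3].T@(np.array(p)-f["pose"][:3,3]));u=u[:2]/u[2];print(p,((u-[200,150])*4.5).round())
a=cv2.resize(f["frame"][150:250,200:300],(450,450),interpolation=cv2.INTER_CUBIC)
B=cv2.resize(w["frame"][:,81:431],(350,384));B=np.vstack([B,np.zeros((66,350,3),np.uint8)])
cv2.imwrite("pics/s7.png",np.hstack([a,B])[:,:,::-1])
E
```

```text
time_s: 15.52
tool_pos: [0.4738, 0.0284, 0.427]
tcp_rot: [-3.138, -0.009, -0.007]
ft_force: [-0.6, -0.0, -1.8]
grip_width: 0.0243
t 15.52 grasp [0.4746 0.0289 0.256 ] need mm [-1.9  2.9 -0.5] turn [-0.003 -0.004  0.006] F [-0.6 -0.  -1.8] w 0.0243
(0.472, 0.0255, 0.19) [316. 308.]
(0.472, 0.0255, 0.217) [316. 275.]
(0.472, 0.0255, 0.171) [315. 330.]
(0.472, 0.0455, 0.194) [298. 322.]
(0.472, 0.0055, 0.194) [333. 285.]
```

View pics/s7.png

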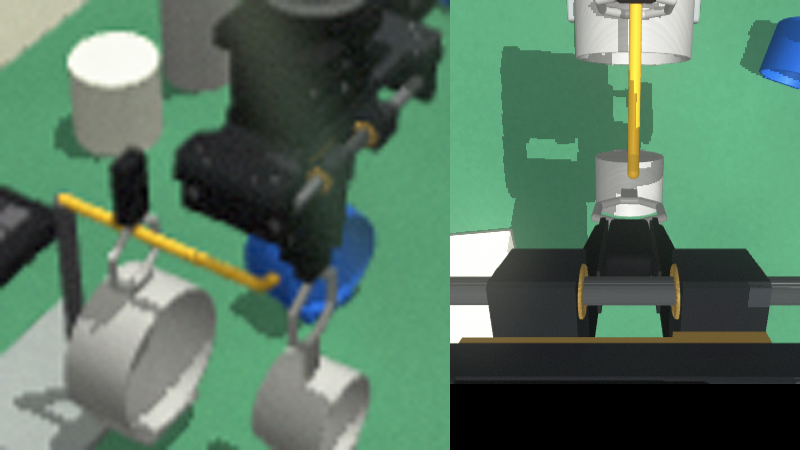

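```bash
python3 -m inch '[[[0,8,2,0,0,0,0.006],[0,12,1,0,0,0,0],[0,12,0,0,0,0,0],[0,12,0,0,0,0,0],[0,12,0,0,0,0,0],[0,10,0,0,0,0,0],[0,4,0,0,0,0,0],[0,0,0,0,0,0,0],[0,0,0,0,0,0,0]]]'
python3 - <<'E'
from h import *
need((.55,.0255,.2335),0)
E
```

```text
time_s: 16.37
tool_pos: [0.5463, 0.0253, 0.4275]
tcp_rot: [-3.139, 0.001, -0.01]
ft_force: [-0.1, 0.8, -1.7]
grip_width: 0.0238
t 16.37 grasp [0.5474 0.0258 0.2565] need mm [ 3.6 -0.1 23. ] turn [-0.003 -0.006 -0.001] F [-0.1  0.8 -1.7] w 0.0238
```

```bash
python3 -m inch '[[[0,2,0,5,0,0,0],[0,0,0,6,0,0,0],[0,0,0,6,0,0,0],[0,0,0,4,0,0,0],[0,0,0,2,0,0,0],[0,0,0,2,0,0,0]]]'
python3 - <<'E'
from h import *
need((.55,.0255,.2335),0)
E
```

```text
time_s: 16.87
tool_pos: [0.5474, 0.0256, 0.4046]
tcp_rot: [-3.139, 0.001, -0.015]
ft_force: [-5.2, 1.0, 10.7]
grip_width: 0.0241
t 16.87 grasp [0.549  0.026  0.2336] need mm [2.6 0.1 0.2] turn [-0.003 -0.009 -0.001] F [-5.2  1.  10.7] w 0.0241
```

```bash
python3 -m inch '[[[0,0,0,-1.5,0,0,0],[0,5,0,0,0,0,0],[0,6,0,0,0,0,0],[0,6,0,0,0,0,0],[0,5,0,0,0,0,0],[0,3,0,0,0,0,0],[0,0,0,0,0,0,0]]]'
python3 - <<'E'
from h import *
need((.576,.0255,.2335),0)
E
```

```text
time_s: 17.45
tool_pos: [0.5746, 0.0256, 0.4052]
tcp_rot: [-3.139, 0.001, -0.014]
ft_force: [0.4, -0.2, 0.2]
grip_width: 0.0237
t 17.45 grasp [0.5761 0.026  0.2342] need mm [1.4 0.1 0.7] turn [-0.003 -0.009 -0.001] F [ 0.4 -0.2  0.2] w 0.0237
```

```bash
python3 - <<'E'
from h import *
from rig import optics
import cv2
f=optics.grab_frame("side")
for p in ((.612,.0255,.224),(.576,.0255,.224),(.576,.0255,.194)):
    u=f["intrinsics"]@(f["pose"][:3,:3].T@(np.array(p)-f["pose"][:3,3]));u=u[:2]/u[2];print(p,((u-[190,150])*6).round())
cv2.imwrite("pics/s8.png",cv2.resize(f["frame"][150:250,190:310],(720,600),interpolation=cv2.INTER_CUBIC)[:,:,::-1])
E
```

```text
(0.612, 0.0255, 0.224) [231. 250.]
(0.576, 0.0255, 0.224) [293. 276.]
(0.576, 0.0255, 0.194) [295. 324.]
```

View pics/s8.png

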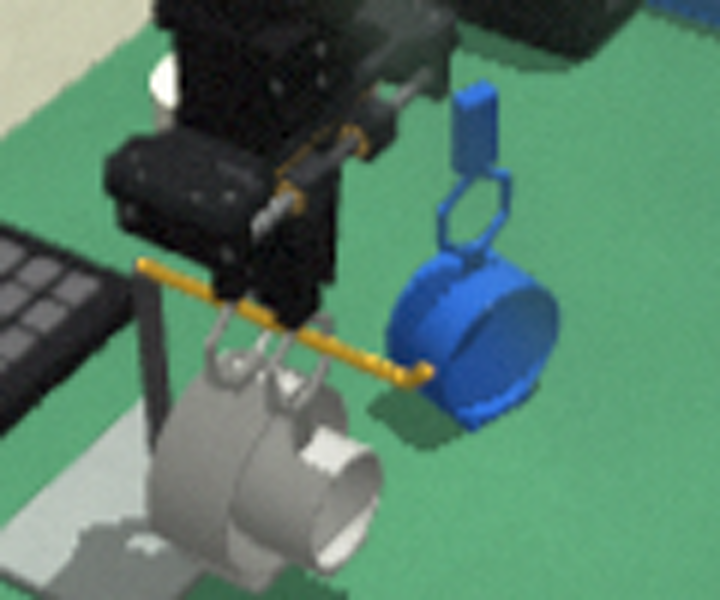

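```bash
python3 -m inch '[[[60,0,0,0,0,0,0],[60,0,0,0,0,0,0],[60,0,0,0,0,0,0],[60,0,0,0,0,0,0],[60,0,0,0,0,0,0],[60,0,0,0,0,0,0],[60,0,0,0,0,0,0],[60,0,0,-10,0,0,0],[60,0,0,-25,0,0,0],[60,0,0,-35,0,0,0],[60,0,0,-35,0,0,0],[60,0,0,-35,0,0,0]]]'
python3 -m inch '[[[60,-30,0,0,0,0,0],[60,-30,0,0,0,0,0],[60,-20,0,0,0,0,0],[60,0,0,0,0,0,0],[60,0,0,0,0,0,0],[60,0,0,0,0,0,0],[60,0,0,0,0,0,0],[60,0,0,0,0,0,0],[60,0,0,0,0,0,0],[60,0,0,0,0,0,0],[60,0,0,0,0,0,0],[60,0,0,0,0,0,0]]]'
python3 - <<'E'
from h import *
from rig import optics
import cv2
f=optics.grab_frame("side");w=optics.grab_frame("wrist")
f2=optics.grab_frame("side");print("motion",np.abs(f["frame"][170:260,190:260].astype(int)-f2["frame"][170:260,190:260]).mean())
for p in ((.612,.0255,.224),(.576,.0255,.224)):
    for c in(f,w):
        u=c["intrinsics"]@(c["pose"][:3,:3].T@(np.array(p)-c["pose"][:3,3]));u=u[:2]/u[2];print(p,u.round(1))
a=cv2.resize(f["frame"][150:250,190:290],(450,450),interpolation=cv2.INTER_CUBIC)
B=cv2.resize(w["frame"][:,81:431],(350,384));B=np.vstack([B,np.zeros((66,350,3),np.uint8)])
cv2.imwrite("pics/s9.png",np.hstack([a,B])[:,:,::-1])
E
```

```text
time_s: 18.5
tool_pos: [0.5722, 0.0252, 0.542]
tcp_rot: [-3.138, 0.001, 0.015]
ft_force: [0.0, -0.6, -0.4]
grip_width: 0.057
time_s: 19.5
tool_pos: [0.4926, 0.0251, 0.5592]
tcp_rot: [-3.139, 0.001, -0.021]
ft_force: [0.1, -0.1, -0.1]
grip_width: 0.0572
motion 1.9301587301587302
(0.612, 0.0255, 0.224) [228.5 191.7]
(0.612, 0.0255, 0.224) [260.1  52.6]
(0.576, 0.0255, 0.224) [238.8 196. ]
(0.576, 0.0255, 0.224) [260.1  93.2]
```

View pics/s9.png

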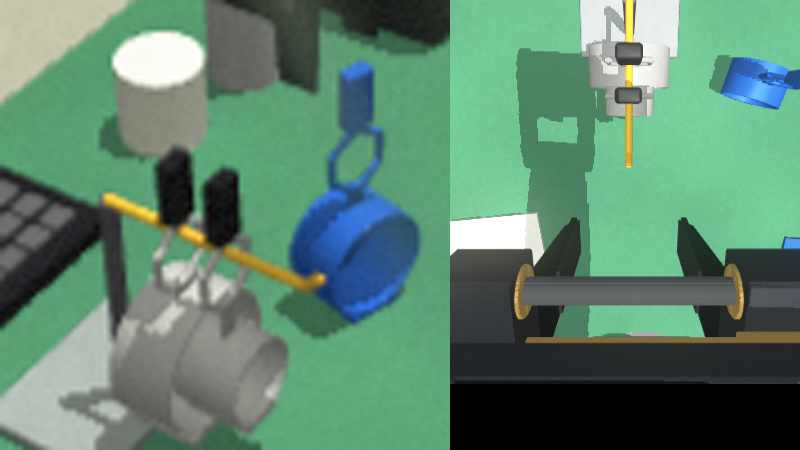

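```bash
python3 -c "
from rig import order
print(order.job_done())"
```

```text
the job is handed in; nothing more can be done
None
```

Both steel cups hang on the yellow bar with the small one nested in the large one, and I handed the job in at about 20 s of robot time. I hung the large cup first and let go of it. I then threaded the small cup on about 63 mm in front and slid it back into the large cup's mouth.

**Final positions:** In the last side and wrist pictures both cups hang upright on the bar. The grips match the expected positions to within about 2 mm. The large grip is about 25 mm past the hook point and the small one about 36 mm in front of it.

**Blue cup:** It still stands upright in its place, and nothing came near it; I judged this from the pictures and did not measure it.

**Robot:** The gripper is open and well clear, with forces near zero. The highest wrist force I saw was about 12 N, when the small cup seated on the bar.

**Less certain:**
- Stillness rests on comparing two side frames taken 0.1 s apart. Their mean difference was about 2 grey levels, which I took to be image noise.
- The small cup was gripped about 8 mm higher on its grip than planned, which did no harm.

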